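Clamp a reagent bottle in a tilted locking-pliers stand

TASK

Pull the yellow release lever of the bottle stand towards the handle ends so that its locked jaws spring open, then set the white reagent bottle with the blue cap squarely on the sloping cradle between the open jaws, bottom flat on the slope and without dropping it. Then squeeze the two red handles together until they snap over centre and stay locked by themselves with the bottle gripped between both jaws. Leave the brown bottle standing where it is.

Things in the scene. Friction and masses are not known exactly. Their poses are not given: they have to be found in the camera images.
- white_bottle: the bottle to clamp: white, blue cap, 62 g, loose. Body 35 (its x) x 58 (its y) x 62 mm high; cap 24 mm in diameter, 66 to 78 mm above the underside, 8 mm off centre to -y. Origin: centre of the underside, z up through the cap. Grasp across the 35 mm width, near the top of the body, so that the fingers stay above the stand's jaws.
- brown_bottle: bystander: brown bottle with green cap, same shape and origin as the white one; the two can stand in either place, at least 100 mm apart. Leave it alone.
- stand: fixed bottle stand. Dark base plate 150 x 100 x 10 mm, its centre 22 mm to +x of the origin (on the worktop, z vertical); white deck on columns, rising 30 degrees along the stand's +x, so that it faces the robot. On the deck lie symmetrical locking pliers: jaws uphill round the bottle cradle, red handles pointing downhill to the robot, overhanging freely. 200 mm high with the bottle in.
- cradle (a point): centre of the sloping cradle surface, where the middle of the bottle's underside belongs, 122 mm above the worktop. x uphill along the slope, y left across it, z square to it (30 degrees from vertical, leaning to the robot). Bottle z goes along this z, bottle y along this x, either way round. Blue lip 9 mm high downhill and blue stop 14 mm high uphill, 64 mm apart.
- jaw_left: left jaw, steel with sprung black rubber pad; origin on its pivot, 55 mm downhill of the cradle centre. Jaws and pads lie 12 to 28 mm above the cradle surface; pads about 44 mm apart at their closest when open, 26 mm when shut empty; they push the bottle to the middle.
- jaw_right: right jaw, the mirror image.
- handle_grip (a point): fixed point midway between the red handles, 25 mm from their free ends, about 57 mm above the worktop, nothing beneath; axes as the cradle. Handles run about along x, 10 mm thick, 16 mm high (8 mm either side of this point along z). Here they measure 28 mm over both when locked, 62 mm when open, symmetrical about this point. Squeeze them along y; about 15 N on each takes them over centre.
- handle_left (a joint): angle of the left red handle, rad; the right handle (mirrored) and both jaws follow it. 0 = squeezed home and locked, 0.03 = dead centre, 0.17 = fully open, jaws open. Above the centre it springs open by itself, below it stays locked by itself.
- release_lever (a joint): angle of the yellow release lever, rad: 0 at rest, up to 0.7 as its post is pulled downhill; springs back when let go. Beyond about 0.2 it pries the locked handles through dead centre and they spring open; pull it to about 0.4 and they are clear. Takes up to about 8 N at the post.
- lever_post (a point): on the axis of the lever's yellow grip post (12 mm in diameter, 44 mm long, square to the slope), 15 mm below its top, at the right of the stand. z along the post. The lever turns about an axis square to the slope, 70 mm from this point along its +y; at rest the axes are the cradle's; they turn with the lever. Pulling moves the post along its -x.
Mind the look-alikes: they are no part of the job. What is shaped like the white_bottle but orange is not meant.

How it is judged:
By the outcome, as a careful person would: the job done as asked, in the order asked, and still so for the second after the job is handed in, with the robot touching nothing.
It also fails if it takes over 58 s, if anything falls off the work surface, if the arm or the gripper's body presses on something with over 40 N, if the wrist force passes 120 N, or if a joint passes its speed limit or range.

ROBOT

A 6-joint arm with a two-finger parallel gripper is mounted at the origin on a cart in front of the work surface, level with it; the furniture and walls round the work are solid. World frame = base frame: x ahead of the robot, y to its left, z up, the work surface at z = 0. Lengths are in mm, angles in rad, forces in N, time in s.
With the tool pointing down it reaches from about 275 to 750 mm from the base axis. Payload 10.2 kg.
Tool frame: the origin (TCP) lies on the centre line of the jaws, within the pads' length; the fingertips stand 22 mm ahead of it and the grasp point (between the pads) lies 3 mm ahead of it; z points along the fingers, y is the line along which they close (so a half turn about z gives the same grasp; the last joint's range is limited). The gripper opens to 85 mm and grips with 20 to 120 N. Pads are 22 mm wide; open, the fingers measure 114 mm over their backs; the gripper's body (76 mm by 85 mm) begins 54 mm behind the grasp point. The pads swing forward as they close: fully open they stand 13 mm farther back than shut.
Start: joints at [-1.479, 0.313, 1.498, -0, 1.331, -0.223], TCP at [162.541, -499.211, 253.294] pointing down, gripper open.
Joint ranges: [-2.94, 2.94], [-0.97, 2.17], [0.19, 2.56], [-1.23, 4.37], [0.02, 3.11], [-2.88, 2.88]. Speed limits (rad/s): [2.39, 2.39, 3.01, 3.14, 3.14, 3.14].

INTERFACE

Orientations are given as [roll, pitch, yaw] about the fixed x, y, z axes, in that order (R = Rz(yaw) Ry(pitch) Rx(roll)).
In Python, from workcell import readout, viewer, manip gives the robot as it stands.
- The arm moves only by the tool play_rows, never from a script. Its argument "deltas" is a list of rows, each a list of 3 entries, a list of its own where there are three numbers: the shift along the world's x, y, z in units of 40 cm (1.0 is 40 cm), then the turn, a rotation vector about the world's x, y, z in units of pi/2 rad (1.0 is pi/2 rad), then the gripper's target within -1 to 1 (fully open at 1, half-way at 0, shut at -1). In form: [[[x, y, z], [rx, ry, rz], hand], ...]. A call has 1 to 12 rows; each row is the pose to reach, as a shift and turn from the pose commanded when the call began; what a row does not reach only later rows make up. A row lasts 1/10 s, in which the tool goes at most 50 mm and 8.59 degrees, less where a joint would pass 70% of its speed; a pose out of reach is approached as far as the arm can. A call with a number of a shift or a turn outside -1 to 1 is refused whole. A call with a gripper value outside its range is refused whole. The fingers move at their own pace and stop on an object; "squeeze" is the grip in N (left out, the last holds). Time passes only in rows, so rows that repeat a pose let the fingers close. It gives the time, the measured TCP pose, the force, the opening and the grip force at its end, in the units of the state.
- readout.sense(): the state, without advancing time (a new reading comes with each control period).
- viewer.grab_frame(name): name is "scene" or "top"; returns (picture, depth): 480x640x3 uint8, red, green, blue; 480x640 float32, mm along the optical axis (not along the pixel's ray), 0 where there is no reading.
- viewer.get_calibration(name): a dict with "camera_matrix" (3x3 intrinsics, pixels), "origin" and "rotation" of the camera in the world. Camera axes: x right, y up, looking along -z (the intrinsics and any distortion apply to the point x, -y, -z); pixel columns grow to the right and rows downward; lengths in mm; the calibration is good to about 2 mm. A picture is of the moment at which its call begins. get_calibration takes no time and is no camera call.
- manip.close_job(): hands the job in; it is judged then, once.
The state is a dict: "t": time; "joint_positions": joint angles; "joint_vel": joint speeds; "joint_efforts": joint torques, N m; "position": TCP position; "eef_rot": TCP orientation; "ft_force": force on the tool from outside, world axes, zero at the start; "wrist_torque": the same for the moment, N m; "finger_gap": finger opening in mm; "grip_force": force on a finger pad.
Only numpy, scipy, OpenCV 4.12 (cv2) and the standard library are available. Lean on these libraries where they do the work, as an engineer would, in place of code of your own. Each camera call takes 0.05 s, during which the arm holds its last target. There are 200 camera calls.

## Working session

There is one attempt and no reset: what is moved stays moved. The work goes in short steps, Python scripts to look and compute and a tool call to move; the robot and the scene stay as the last step left them, time stands still between calls to the robot, and variables do not carry over. Pictures are saved under pics/ and viewed, at most 10 in all, crops included, and the job is handed in when it is done.

Besides the shell and the picture viewer there is one more tool, called after ">>>" as name(argument=value, ...) on one line, values as JSON. play_rows: Moves the arm, as the interface text tells. Its arguments: {"type":"object","properties":{"deltas":{"type":"array"},"squeeze":{"type":"number"}},"required":["deltas"]}

```bash
mkdir -p pics
cat > h.py <<'E'
import numpy as np, cv2
from workcell import readout, viewer, manip
def grab(n):
    p,d=viewer.grab_frame(n); np.savez('pics/%s.npz'%n,p=p,d=d); return p,d
def pts(n,d):
    c=viewer.get_calibration(n);K=np.array(c['camera_matrix']);R=np.array(c['rotation']);o=np.array(c['origin'])
    v,u=np.mgrid[0:480,0:640]
    x=(u-K[0,2])/K[0,0]*d;y=(v-K[1,2])/K[1,1]*d
    return np.stack([x,-y,-d],-1)@R.T+o
E
python3 - <<'E'
from h import *
for n in ('scene','top'):
    p,d=grab(n); cv2.imwrite('pics/%s0.png'%n,p[...,::-1]); c=viewer.get_calibration(n); print(n,c)
print(readout.sense())
E
```

```text
scene {'camera_matrix': array([[579.61457751,   0.        , 326.05317191],
       [  0.        , 579.61457751, 244.40695049],
       [  0.        ,   0.        ,   1.        ]]), 'origin': array([116.66307174, 763.72537578, 894.79928358]), 'rotation': array([ 0.76195765, -0.01296449, -2.56979413])}
top {'camera_matrix': array([[461.10123861,   0.        , 319.78357108],
       [  0.        , 461.10123861, 240.3517323 ],
       [  0.        ,   0.        ,   1.        ]]), 'origin': array([ 326.69811787,  115.2772697 , 1019.78058695]), 'rotation': array([ 2.29040940e-01,  4.65296370e-04, -1.63812429e+00])}
{'t': 0.1, 'joint_positions': array([-1.47937238e+00,  3.13414800e-01,  1.49832437e+00, -2.54427189e-05,
        1.33097132e+00, -2.23437792e-01]), 'joint_vel': array([ 0.00196207, -0.00062719, -0.00237487,  0.00046341, -0.0003094 ,
        0.00060412]), 'joint_efforts': array([ 3.67722998e-03, -4.12902617e+01, -2.60141015e+01, -7.92249125e-05,
        3.05569025e-03, -1.49346323e-05]), 'position': array([ 162.53120799, -499.01290331,  252.79549191]), 'eef_rot': array([-3.14049713e+00, -2.23599313e-04,  3.14867672e-01]), 'ft_force': array([-0.02587073, -0.49466993, -0.58355573]), 'wrist_torque': array([ 0.02799397, -0.06847423, -0.02619808]), 'grip_force': 0.0, 'finger_gap': 85.36934586504474}
```

View pics/scene0.png

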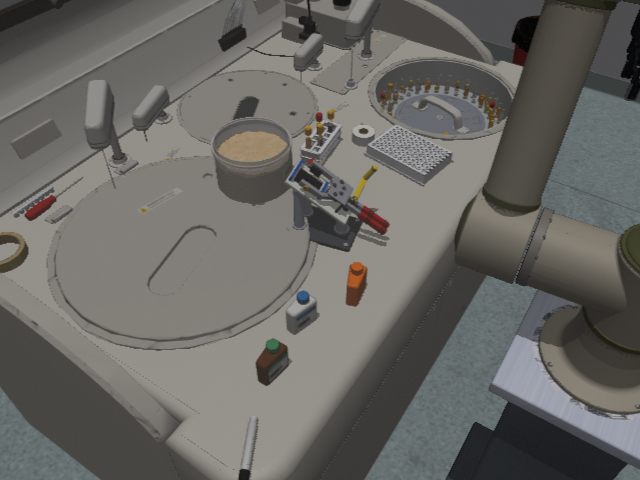

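View pics/top0.png

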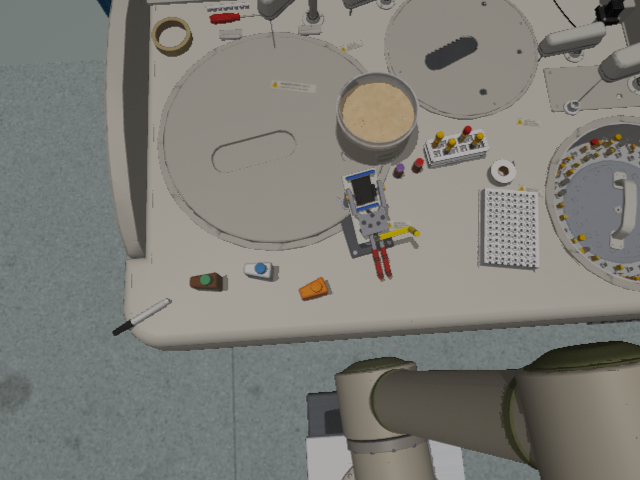

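Scene view: white bottle with blue cap at (301,312), brown with green cap at (272,361), orange look-alike at (356,283). The stand is at about (330,195), with red handles at (372,218) and the yellow lever at (365,185). In the top view they are white (259,270), brown (206,282), orange (314,289), handles (382,262) and lever (400,233). I choose the white body with the blue cap.

```bash
sed -i "s/R=np.array(c\['rotation'\])/R=Rot.from_euler('xyz',c['rotation']).as_matrix()/; 1a from scipy.spatial.transform import Rotation as Rot" h.py
python3 - <<'E'
from h import *
ims=[]
for n,box in (('top',(180,150,440,310)),('scene',(240,130,420,400))):
    z=np.load('pics/%s.npz'%n);p,d=z['p'],z['d'];P=pts(n,d)
    hsv=cv2.cvtColor(p,cv2.COLOR_RGB2HSV);H,S,V=[hsv[...,i].astype(int) for i in range(3)]
    B=np.zeros(H.shape,bool);B[box[1]:box[3],box[0]:box[2]]=1
    m={'blue':(H>100)&(H<125)&(S>120)&(V>60),'red':((H<6)|(H>174))&(S>150)&(V>60),'yel':(H>23)&(H<34)&(S>150)&(V>100),'green':(H>55)&(H<90)&(S>90),'orange':(H>7)&(H<18)&(S>180)&(V>130)}
    for k,mm in m.items():
        nn,l,st,c=cv2.connectedComponentsWithStats((mm&B&(d>0)).astype(np.uint8),connectivity=8)
        for i in range(1,nn):
            if st[i,4]<25: continue
            Q=P[l==i]; 
            q=np.median(Q,0); t=Q[Q[:,2]>np.percentile(Q[:,2],70)].mean(0)
            w,v=np.linalg.eigh(np.cov(Q.T))
            print(n,k,c[i].round(),st[i,4],'med',q.round(),'top',t.round(),'lo',np.percentile(Q,3,0).round(),'hi',np.percentile(Q,97,0).round(),'ax',v[:,2].round(2))
    # white bottle body
    cb=(205,235,300,290) if n=='top' else (280,285,322,340)
    print(n,'table z',np.median(P[(280 if n=='top' else 330),(350 if n=='top' else 330)]), P[290,340] if n=='top' else P[330,340])
    if n=='top':
        for nm,(a,b,c2,d2) in dict(white=(235,255,285,290)).items():
            Q=P[b:d2,a:c2].reshape(-1,3);Q=Q[(Q[:,2]>45)&(Q[:,2]<90)]
            r=cv2.minAreaRect(Q[:,:2].astype(np.float32));print(nm,r,cv2.boxPoints(r).round())
            T=Q[(Q[:,2]>54)&(Q[:,2]<66)];r=cv2.minAreaRect(T[:,:2].astype(np.float32));print('toponly',r,len(T),np.median(T[:,2]))
    c=p[box[1]:box[3],box[0]:box[2],::-1] if n=='top' else p[140:340,270:410,::-1]
    f=390/c.shape[1] if n=='top' else 400/c.shape[1]
    ims.append(cv2.resize(c,None,fx=f,fy=f,interpolation=cv2.INTER_CUBIC))
h=max(i.shape[0] for i in ims)
cv2.imwrite('pics/crop1.png',np.hstack([cv2.copyMakeBorder(i,0,h-i.shape[0],0,0,0) for i in ims]))
E
```

```text
top blue [360. 175.] 87 med [658.  13. 152.] top [655.  19. 154.] lo [651. -14. 146.] hi [666.  40. 155.] ax [-0.22  0.98  0.  ]
top blue [367. 207.] 59 med [602.  -0. 114.] top [603.  -3. 116.] lo [596. -21. 110.] hi [608.  20. 117.] ax [-0.22  0.97  0.01]
top blue [260. 268.] 73 med [496. 228.  79.] top [495. 229.  81.] lo [487. 220.  75.] hi [505. 236.  82.] ax [ 0.98  0.21 -0.07]
top red [419. 161.] 40 med [ 721. -135.   47.] top [ 722. -136.   48.] lo [ 715. -142.   43.] hi [ 728. -129.   48.] ax [-0.49  0.87 -0.02]
top red [385. 260.] 104 med [495. -33.  71.] top [514. -29.  83.] lo [471. -40.  59.] hi [519. -24.  85.] ax [-0.85 -0.2  -0.5 ]
top red [375. 254.] 42 med [509. -11.  81.] top [514.  -9.  86.] lo [498. -17.  74.] hi [516.  -6.  88.] ax [-0.8  -0.3  -0.52]
top red [378. 267.] 54 med [483. -17.  67.] top [491. -16.  72.] lo [471. -23.  58.] hi [495. -13.  74.] ax [-0.84 -0.2  -0.51]
top yel [396. 232.] 182 med [544. -54. 110.] top [546. -64. 119.] lo [535. -84. 106.] hi [553. -22. 133.] ax [ 0.17 -0.97  0.18]
top green [205. 279.] 80 med [480. 342.  79.] top [477. 342
[... 1127 characters left out ...]
 66.] top [497. -28.  73.] lo [475. -36.  59.] hi [502. -26.  76.] ax [-0.82 -0.22 -0.53]
scene red [376. 223.] 59 med [483. -14.  66.] top [490. -13.  71.] lo [467. -21.  56.] hi [494. -10.  73.] ax [-0.85 -0.2  -0.49]
scene yel [361. 185.] 113 med [544. -53. 110.] top [546. -66. 119.] lo [535. -82. 106.] hi [553. -21. 132.] ax [ 0.16 -0.97  0.18]
scene green [272. 344.] 102 med [480. 346.  78.] top [479. 346.  80.] lo [471. 337.  76.] hi [488. 355.  81.] ax [ 0.59 -0.8  -0.03]
scene orange [355. 275.] 244 med [445. 129.  62.] top [450. 119.  78.] lo [434. 107.  58.] hi [459. 151.  80.] ax [-0.21  0.89 -0.4 ]
scene table z 223.12870391071124 [ 4.27532158e+02  2.10947368e+02 -3.42738999e-01]
```

View pics/crop1.png

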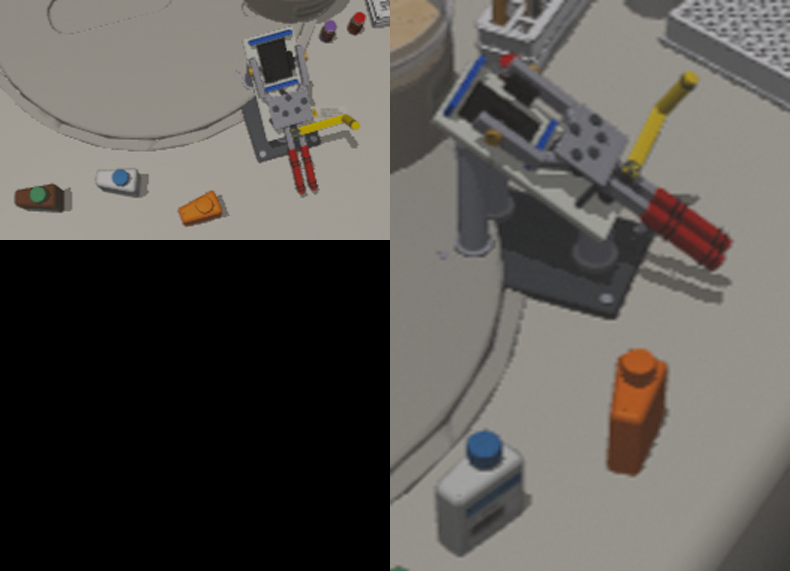

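The crop confirms the choice: white body with blue cap at top view (259,270), clear of the orange and brown bottles. The lip and stop put the cradle at about (635,8,122) with stand yaw of about 0.225. Next I refine the post and handles in the stand frame.

```bash
cat >> h.py <<'E'
yaw=0.225; Rs=Rot.from_euler('xyz',[0,-np.pi/6,yaw]).as_matrix(); C=np.array([635.5,8,122.])
RX=Rot.from_euler('x',np.pi).as_matrix()
def S(x,y,z): return C+Rs@[x,y,z]       # stand/cradle frame -> world
def s(P): return (P-C)@Rs
def delta(cp,cR,p,R):
    return ((np.array(p)-cp)/400).round(4),(Rot.from_matrix(R@cR.T).as_rotvec()/(np.pi/2)).round(4)
def cur():
    q=readout.sense(); return np.array(q['position']),Rot.from_euler('xyz',q['eef_rot']).as_matrix()
E
python3 - <<'E'
from h import *
print(Rs.round(3))
for n,box in (('top',(330,150,440,310)),('scene',(280,130,420,250))):
    z=np.load('pics/%s.npz'%n);p,d=z['p'],z['d'];P=s(pts(n,d))
    hsv=cv2.cvtColor(p,cv2.COLOR_RGB2HSV);H,Sa,V=[hsv[...,i].astype(int) for i in range(3)]
    B=np.zeros(H.shape,bool);B[box[1]:box[3],box[0]:box[2]]=1
    Y=P[B&(H>20)&(H<36)&(Sa>120)&(V>60)&(d>0)]; Y=Y[(abs(Y[:,0])<150)&(Y[:,1]>-100)]
    print(n,'yel zrange',np.percentile(Y[:,2],[2,50,98]).round())
    for a in range(-5,80,8):
        q=Y[(Y[:,2]>a)&(Y[:,2]<=a+8)]
        if len(q)>3: print(a,len(q),np.median(q,0).round(1),q.min(0).round(),q.max(0).round())
    Rr=P[B&((H<6)|(H>174))&(Sa>150)&(V>60)&(d>0)];Rr=Rr[(Rr[:,0]<-90)]
    print('red',np.percentile(Rr,[2,50,98],axis=0).round())
    D=P[B&(d>0)&(abs(P[...,0])<20)&(abs(P[...,1])<12)]; print('cradle z',np.median(D,0).round(1))
cp,cR=cur(); Rt=Rs@RX
print(delta(cp,cR,S(-80,-70,140),Rt))
E
```

```text
[[ 0.844 -0.223 -0.487]
 [ 0.193  0.975 -0.112]
 [ 0.5    0.     0.866]]
top yel zrange [-74.  41.  82.]
27 4 [-0.2 -0.3 28.8] [ -2. -39.  27.] [ 1. 38. 30.]
35 158 [-94.3 -33.7  40.6] [-101.  -71.   37.] [-89.   6.  43.]
43 15 [-93.3 -52.6  44.1] [-98. -73.  43.] [-89.  -8.  50.]
51 11 [-90.4 -66.1  54. ] [-94. -72.  52.] [-89. -64.  59.]
59 8 [-90.6 -67.7  64.5] [-95. -73.  60.] [-90. -64.  66.]
67 6 [-90.7 -66.5  71.7] [-93. -69.  67.] [-90. -64.  73.]
75 30 [-93.6 -69.1  80.8] [-100.  -75.   76.] [-89. -64.  83.]
red [[-186.  -13.   26.]
 [-153.   -4.   29.]
 [-122.   13.   32.]]
cradle z [ 2.6 -0.6  2.4]
scene yel zrange [37. 42. 81.]
35 105 [-94.8 -34.8  39.6] [-100.  -70.   35.] [-90.   7.  43.]
43 16 [-92.5 -64.3  45.5] [-99. -69.  43.] [-90. -15.  50.]
51 15 [-93.1 -63.7  55.3] [-98. -70.  51.] [-90. -61.  58.]
59 13 [-93.9 -63.9  63.7] [-96. -69.  59.] [-90. -61.  66.]
67 8 [-93.5 -64.5  69.4] [-97. -69.  67.] [-90. -62.  72.]
75 20 [-93.7 -66.4  78.8] [-99. -73.  75.] [-90. -61.  83.]
red [[-181.  -10.   24.]
 [-153.    7.   28.]
 [-123.   16.   32.]]
cradle z [  -5.    -4.1 -115.6]
(array([ 0.882 ,  1.0193, -0.1239]), array([ 0.0882, -0.3214, -0.0561]))
```

Run:
```python
from h import *
cp,cR=cur(); Rt=Rs@RX
print(delta(cp,cR,S(-95,-68.5,125),Rt)); print(delta(S(-95,-68.5,125),Rt,S(-95,-68.5,71),Rt)[0])
for a in (0,.15,.3,.45,.55):
  print(a,delta(S(-95,-68.5,71),Rt,S(-95-70*np.sin(a),-68.5+70*(1-np.cos(a)),71),Rt)[0])
```

```text
(array([ 0.8678,  1.0198, -0.1751]), array([ 0.0882, -0.3214, -0.0561]))
[ 0.0658  0.0151 -0.1169]
0 [0. 0. 0.]
0.15 [-0.0225 -0.0031 -0.0131]
0.3 [-0.0454 -0.0024 -0.0259]
0.45 [-0.0681  0.0023 -0.0381]
0.55 [-0.083   0.0075 -0.0457]
```

>>> play_rows(deltas=[[[0.868, 1.0, -0.12], [0.0882, -0.3214, -0.0561], 0.2], [[0.868, 1.0, -0.12], [0.0882, -0.3214, -0.0561], 0.2], [[0.868, 1.0, -0.12], [0.0882, -0.3214, -0.0561], 0.2], [[0.868, 1.0, -0.12], [0.0882, -0.3214, -0.0561], 0.2], [[0.868, 1.0, -0.12], [0.0882, -0.3214, -0.0561], 0.2], [[0.868, 1.0, -0.12], [0.0882, -0.3214, -0.0561], 0.2], [[0.868, 1.0, -0.12], [0.0882, -0.3214, -0.0561], 0.2], [[0.868, 1.0, -0.12], [0.0882, -0.3214, -0.0561], 0.2], [[0.868, 1.0, -0.12], [0.0882, -0.3214, -0.0561], 0.2], [[0.868, 1.0, -0.12], [0.0882, -0.3214, -0.0561], 0.2], [[0.868, 1.0, -0.12], [0.0882, -0.3214, -0.0561], 0.2], [[0.868, 1.0, -0.12], [0.0882, -0.3214, -0.0561], 0.2]], squeeze=60)

```text
t: 1.3
position: [510.8, -95.9, 204.7]
eef_rot: [-3.141, -0.523, 0.229]
ft_force: [-0.3, 0.1, -0.5]
finger_gap: 51.0
grip_force: 0.0
```

>>> play_rows(deltas=[[[0, 0, 0], [0, 0, 0], 0.2], [[0, 0, 0], [0, 0, 0], 0.2]])

```text
t: 1.5
position: [509.3, -100.0, 205.3]
eef_rot: [3.14, -0.523, 0.224]
ft_force: [-0.2, 0.1, 0.3]
finger_gap: 51.6
grip_force: 0.0
```

Run:
```python
from h import *
cp,cR=cur(); Rt=Rs@RX
print(readout.sense()['t'],cp,s(cp)); print(delta(cp,cR,S(-95,-68.5,115),Rt),delta(cp,cR,S(-95,-68.5,71),Rt))
```

```text
1.5 [509.34649163 -99.98092037 205.27079394] [-85.7265657  -77.11351453 145.64708638]
(array([ 0.013 ,  0.0251, -0.0779]), array([ 0.0007, -0.0001,  0.0011])) (array([ 0.0666,  0.0373, -0.1732]), array([ 0.0007, -0.0001,  0.0011]))
```

>>> play_rows(deltas=[[[0.013, 0.025, -0.078], [0, 0, 0], 0.2], [[0.013, 0.025, -0.078], [0, 0, 0], 0.2], [[0.031, 0.029, -0.11], [0, 0, 0], 0.2], [[0.049, 0.033, -0.142], [0, 0, 0], 0.2], [[0.0666, 0.0373, -0.173], [0, 0, 0], 0.2], [[0.0666, 0.0373, -0.173], [0, 0, 0], -0.5], [[0.0666, 0.0373, -0.173], [0, 0, 0], -1], [[0.0666, 0.0373, -0.173], [0, 0, 0], -1], [[0.0666, 0.0373, -0.173], [0, 0, 0], -1], [[0.0666, 0.0373, -0.173], [0, 0, 0], -1], [[0.0666, 0.0373, -0.173], [0, 0, 0], -1]], squeeze=60)

```text
t: 2.6
position: [536.5, -85.7, 137.4]
eef_rot: [3.137, -0.525, 0.225]
ft_force: [-2.8, -5.4, 1.8]
finger_gap: 10.2
grip_force: 58.4
```

>>> play_rows(deltas=[[[-0.0075, -0.001, -0.0044], [0, 0, 0], -1], [[-0.015, -0.002, -0.0088], [0, 0, 0], -1], [[-0.0225, -0.0031, -0.0131], [0, 0, 0], -1], [[-0.03, -0.003, -0.0173], [0, 0, 0], -1], [[-0.038, -0.0028, -0.0217], [0, 0, 0], -1], [[-0.0454, -0.0024, -0.0259], [0, 0, 0], -1], [[-0.053, -0.001, -0.03], [0, 0, 0], -1], [[-0.061, 0.001, -0.0342], [0, 0, 0], -1], [[-0.0681, 0.0023, -0.0381], [0, 0, 0], -1], [[-0.075, 0.005, -0.0418], [0, 0, 0], -1], [[-0.075, 0.005, -0.0418], [0, 0, 0], -1]])

```text
t: 3.7
position: [507.3, -85.1, 121.1]
eef_rot: [3.134, -0.527, 0.224]
ft_force: [3.0, -11.3, 5.1]
finger_gap: 10.2
grip_force: 59.6
```

Run:
```python
from h import *
ims=[]
for n in ('top','scene'):
    p,d=grab(n); c=p[150:300,320:440,::-1] if n=='top' else p[140:260,270:410,::-1]
    ims.append(cv2.resize(c,(395,480)) )
cv2.imwrite('pics/pull.png',np.hstack(ims)); print(s(cur()[0]))
```

```text
[-126.062056    -62.33875299   72.17824045]
```

View pics/pull.png

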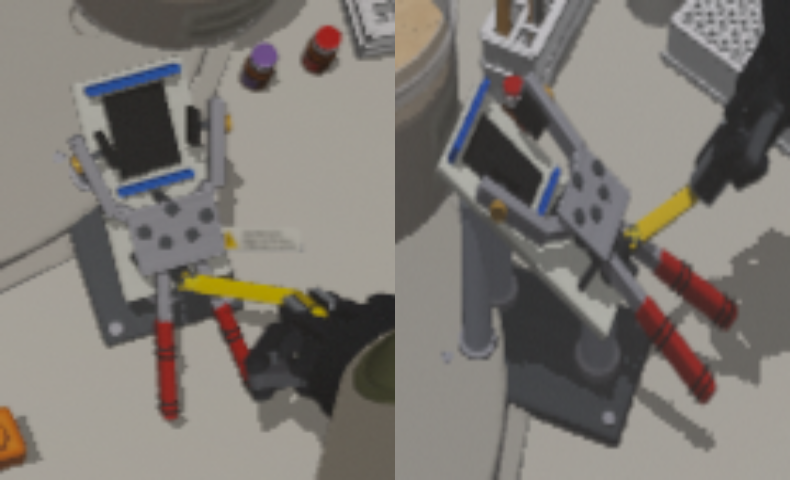

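Jaws are open and handles are spread, with the right one near (235,345) in the left crop. I'll let the lever back gently, release it and move to the bottle.

>>> play_rows(deltas=[[[0.015, -0.001, 0.0084], [0, 0, 0], -1], [[0.03, -0.003, 0.017], [0, 0, 0], -1], [[0.045, -0.005, 0.0255], [0, 0, 0], -1], [[0.06, -0.005, 0.034], [0, 0, 0], -1], [[0.075, -0.005, 0.042], [0, 0, 0], -1], [[0.075, -0.005, 0.042], [0, 0, 0], 0.1], [[0.075, -0.005, 0.042], [0, 0, 0], 0.1], [[0.075, -0.005, 0.042], [0, 0, 0], 0.1], [[0.03, -0.015, 0.122], [0, 0, 0], 0.1], [[-0.02, -0.02, 0.21], [0, 0, 0], 0.1]])

```text
t: 4.8
position: [497.3, -90.0, 203.1]
eef_rot: [-3.14, -0.521, 0.224]
ft_force: [1.4, 0.3, -0.0]
finger_gap: 46.7
grip_force: 0.0
```

Run:
```python
from h import *
cp,cR=cur()
Rb=Rot.from_euler('z',np.pi/2-0.14).as_matrix()@RX
print(readout.sense()['t'],cp,delta(cp,cR,[497,238,180],Rb))
```

```text
4.8 [497.31585777 -89.96434481 203.07475669] (array([-8.000e-04,  8.199e-01, -5.770e-02]), array([-0.26  ,  0.2376,  0.7497]))
```

>>> play_rows(deltas=[[[0, 0.82, -0.02], [-0.26, 0.2376, 0.7497], 0.6], [[0, 0.82, -0.02], [-0.26, 0.2376, 0.7497], 0.6], [[0, 0.82, -0.02], [-0.26, 0.2376, 0.7497], 0.6], [[0, 0.82, -0.02], [-0.26, 0.2376, 0.7497], 0.6], [[0, 0.82, -0.02], [-0.26, 0.2376, 0.7497], 0.6], [[0, 0.82, -0.02], [-0.26, 0.2376, 0.7497], 0.6], [[0, 0.82, -0.02], [-0.26, 0.2376, 0.7497], 0.6], [[0, 0.82, -0.02], [-0.26, 0.2376, 0.7497], 0.6], [[0, 0.82, -0.057], [-0.26, 0.2376, 0.7497], 0.6], [[0, 0.82, -0.057], [-0.26, 0.2376, 0.7497], 0.6], [[0, 0.82, -0.057], [-0.26, 0.2376, 0.7497], 0.6], [[0, 0.82, -0.057], [-0.26, 0.2376, 0.7497], 0.6]])

```text
t: 6.0
position: [498.4, 237.4, 181.2]
eef_rot: [3.138, -0.003, 1.429]
ft_force: [0.5, -0.3, -0.7]
finger_gap: 68.2
grip_force: 0.0
```

Run:
```python
from h import *
cp,cR=cur()
Rb=Rot.from_euler('z',np.pi/2-0.14).as_matrix()@RX
print(readout.sense()['t'],cp,readout.sense()['joint_positions'].round(2),delta(cp,cR,[497,238,60],Rb))
```

```text
6.0 [498.37454477 237.43203492 181.17354806] [0.23 0.43 1.52 0.   1.18 0.37] (array([-0.0034,  0.0014, -0.3029]), array([-0.0018,  0.0023,  0.001 ]))
```

>>> play_rows(deltas=[[[-0.002, 0.001, -0.1], [0, 0, 0], 0.6], [[-0.002, 0.001, -0.2], [0, 0, 0], 0.6], [[-0.002, 0.001, -0.26], [0, 0, 0], 0.6], [[-0.002, 0.001, -0.302], [0, 0, 0], 0.6], [[-0.002, 0.001, -0.302], [0, 0, 0], 0.3], [[-0.002, 0.001, -0.302], [0, 0, 0], 0], [[-0.002, 0.001, -0.302], [0, 0, 0], -0.3], [[-0.002, 0.001, -0.302], [0, 0, 0], -0.3], [[-0.002, 0.001, -0.302], [0, 0, 0], -1], [[-0.002, 0.001, -0.302], [0, 0, 0], -1], [[-0.002, 0.001, -0.302], [0, 0, 0], -1]], squeeze=30)

```text
t: 7.1
position: [498.3, 238.2, 61.5]
eef_rot: [3.137, -0.003, 1.431]
ft_force: [-1.7, -1.9, 7.6]
finger_gap: 29.4
grip_force: 28.7
```

Run:
```python
from h import *
ims=[]
cp,cR=cur()
for n in ('top','scene'):
    p,d=grab(n); c=p[220:320,180:320,::-1] if n=='top' else p[240:400,240:380,::-1]
    ims.append(cv2.resize(c,(395,int(395*c.shape[0]/c.shape[1]))))
    P=pts(n,d);hsv=cv2.cvtColor(p,cv2.COLOR_RGB2HSV);H,Sa,V=[hsv[...,i].astype(int) for i in range(3)]
    m=(H>100)&(H<125)&(Sa>120)&(V>60)&(np.linalg.norm(P[...,:2]-cp[:2],axis=2)<40)
    if m.any(): print(n,m.sum(),np.median(P[m],0))
h=max(i.shape[0] for i in ims)
cv2.imwrite('pics/grasp.png',np.hstack([cv2.copyMakeBorder(i,0,h-i.shape[0],0,0,0) for i in ims]))
print(cp,readout.sense()['t'])
```

```text
scene 2 [505.00602226 237.18478935  76.84383816]
[498.34335666 238.15887965  61.47428696] 7.2
```

View pics/grasp.png

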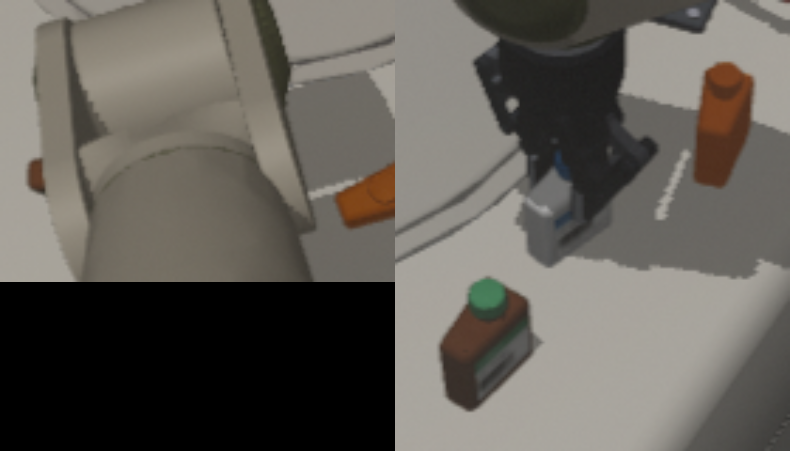

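White bottle is between the fingers at (570,210) in the crop, the brown one untouched at (485,340). The gap reads 29 mm rather than 35, so I'll do a small test lift.

>>> play_rows(deltas=[[[0, 0, 0.01], [0, 0, 0], -1], [[0, 0, 0.02], [0, 0, 0], -1], [[0, 0, 0.04], [0, 0, 0], -1], [[0, 0, 0.04], [0, 0, 0], -1], [[0, 0, 0.04], [0, 0, 0], -1]], squeeze=40)

```text
t: 7.7
position: [497.7, 238.1, 76.0]
eef_rot: [3.139, -0.003, 1.432]
ft_force: [0.3, -0.6, -0.3]
finger_gap: 29.5
grip_force: 39.2
```

Run:
```python
from h import *
cp,cR=cur()
p,d=grab('scene'); c=p[260:360,270:370,::-1]
cv2.imwrite('pics/lift.png',cv2.resize(c,(600,600),interpolation=cv2.INTER_CUBIC))
P=pts('scene',d)
for v in range(315,346,3): print(v,P[v,285:310:6].round().astype(int).tolist())
print(cp,readout.sense()['finger_gap'])
```

```text
315 [[533, 240, 0], [496, 270, 62], [489, 261, 57], [485, 249, 46], [479, 237, 38]]
318 [[529, 246, 1], [497, 269, 51], [488, 263, 51], [484, 250, 39], [481, 235, 24]]
321 [[526, 250, -1], [498, 268, 41], [488, 263, 42], [484, 251, 31], [487, 226, 0]]
324 [[522, 256, -2], [498, 269, 32], [488, 264, 34], [485, 249, 19], [484, 232, 0]]
327 [[517, 262, 0], [499, 267, 20], [489, 263, 23], [488, 245, 3], [480, 236, -2]]
330 [[514, 267, -1], [505, 261, -1], [494, 256, 1], [484, 251, 3], [476, 243, 0]]
333 [[509, 273, 0], [501, 266, -2], [491, 260, -1], [482, 254, -2], [471, 250, 2]]
336 [[506, 278, -1], [496, 273, 2], [487, 266, -1], [479, 258, -4], [468, 254, 0]]
339 [[501, 284, 1], [492, 278, 0], [483, 271, -1], [475, 264, -3], [466, 258, -4]]
342 [[498, 290, 1], [488, 284, 1], [479, 277, 0], [471, 271, -1], [461, 266, 1]]
345 [[470, 324, 56], [485, 289, 0], [476, 282, -1], [466, 277, 1], [459, 269, -3]]
[497.65684762 238.14496628  76.01676378] 29.719756572292226
```

View pics/lift.png

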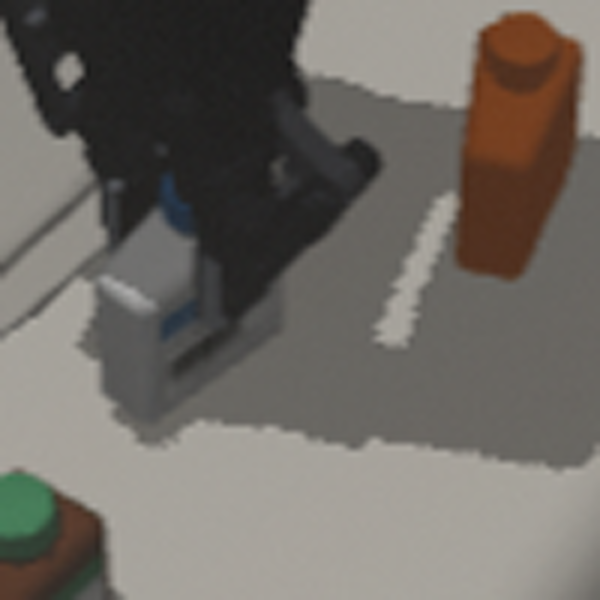

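The bottle is lifted upright, bottom clear of the table near crop (150,415), and the fingertips sit about 35–40 mm above its bottom. Next I carry it above the cradle.

Run:
```python
from h import *
cp,cR=cur(); print(delta(cp,cR,S(0,0,135),Rs@RX))
```

```text
(array([ 0.1805, -0.6129,  0.408 ]), array([ 0.2606, -0.2372, -0.7494]))
```

>>> play_rows(deltas=[[[0, 0, 0.12], [0, 0, 0], -1], [[0, 0, 0.24], [0, 0, 0], -1], [[0, 0, 0.36], [0, 0, 0], -1], [[0, -0.06, 0.408], [0.026, -0.024, -0.075], -1], [[0.1, -0.16, 0.408], [0.2606, -0.2372, -0.7494], -1], [[0.1805, -0.26, 0.408], [0.2606, -0.2372, -0.7494], -1], [[0.1805, -0.36, 0.408], [0.2606, -0.2372, -0.7494], -1], [[0.1805, -0.46, 0.408], [0.2606, -0.2372, -0.7494], -1], [[0.1805, -0.56, 0.408], [0.2606, -0.2372, -0.7494], -1], [[0.1805, -0.6129, 0.408], [0.2606, -0.2372, -0.7494], -1], [[0.1805, -0.6129, 0.408], [0.2606, -0.2372, -0.7494], -1], [[0.1805, -0.6129, 0.408], [0.2606, -0.2372, -0.7494], -1]])

```text
t: 8.95
position: [569.4, -8.1, 238.5]
eef_rot: [-3.139, -0.525, 0.217]
ft_force: [-0.2, 1.2, -0.2]
finger_gap: 29.3
grip_force: 39.6
```

>>> play_rows(deltas=[[[0, 0, 0], [0, 0, 0], -1], [[0, 0, 0], [0, 0, 0], -1]])

```text
t: 9.15
position: [569.7, -6.9, 239.0]
eef_rot: [3.14, -0.522, 0.229]
ft_force: [0.1, 0.2, 0.2]
finger_gap: 29.5
grip_force: 39.6
```

Run:
```python
from h import *
cp,cR=cur(); print(readout.sense()['t'],s(cp),readout.sense()['ft_force'].round(1)); print(delta(cp,cR,S(0,0,90),Rs@RX))
```

```text
9.15 [8.50516947e-02 1.13825003e-01 1.34997291e+02] [0.1 0.2 0.2]
(array([ 0.0547,  0.0122, -0.0975]), array([ 0.0008, -0.0006, -0.002 ]))
```

>>> play_rows(deltas=[[[0.025, 0.0055, -0.044], [0, 0, 0], -1], [[0.049, 0.011, -0.087], [0, 0, 0], -1], [[0.049, 0.011, -0.087], [0, 0, 0], -1]])

```text
t: 9.45
position: [589.3, -2.2, 202.0]
eef_rot: [-3.14, -0.52, 0.227]
ft_force: [-0.8, -0.3, -0.7]
finger_gap: 29.5
grip_force: 39.6
```

Run:
```python
from h import *
ims=[]
cp,cR=cur(); print(s(cp))
for n in ('top','scene'):
    p,d=grab(n); c=p[150:250,330:430,::-1] if n=='top' else p[125:245,260:380,::-1]
    ims.append(cv2.resize(c,(399,int(399*c.shape[0]/c.shape[1])),interpolation=cv2.INTER_CUBIC))
    P=s(pts(n,d)); hsv=cv2.cvtColor(p,cv2.COLOR_RGB2HSV);H,Sa,V=[hsv[...,i].astype(int) for i in range(3)]
    near=(abs(P[...,0])<60)&(abs(P[...,1])<60)&(d>0)
    for nm,m in dict(blue=near&(H>100)&(H<125)&(Sa>120)&(V>50)&(P[...,2]<25),white=near&(Sa<40)&(V>110)&(P[...,2]>36)&(P[...,2]<95)).items():
        k,l,st,ce=cv2.connectedComponentsWithStats(m.astype(np.uint8))
        for i in range(1,k):
            if st[i,4]>8: Q=P[l==i];print(n,nm,ce[i].round(),st[i,4],np.percentile(Q,[4,50,96],axis=0).round().tolist())
cv2.imwrite('pics/above.png',np.hstack(ims))
```

```text
[-0.94091258  0.39036052 92.92606424]
top blue [360. 175.] 88 [[32.0, -27.0, 7.0], [35.0, 0.0, 15.0], [37.0, 26.0, 18.0]]
top white [370. 188.] 175 [[6.0, -10.0, 49.0], [22.0, 1.0, 92.0], [28.0, 11.0, 95.0]]
scene blue [296. 169.] 49 [[33.0, -27.0, 5.0], [35.0, 4.0, 14.0], [36.0, 32.0, 18.0]]
scene blue [323. 189.] 20 [[-36.0, -12.0, 4.0], [-34.0, 1.0, 9.0], [-33.0, 16.0, 12.0]]
scene white [320. 150.] 66 [[12.0, -7.0, 89.0], [21.0, 6.0, 93.0], [28.0, 13.0, 95.0]]
```

View pics/above.png

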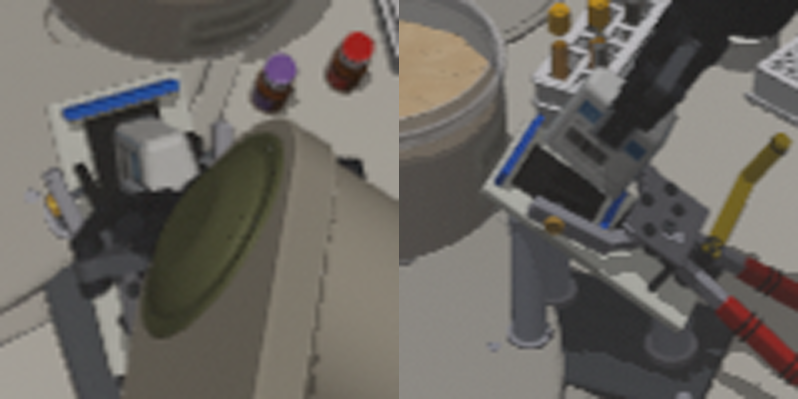

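The bottle hangs centred over the cradle between the open jaws: blue stop at (120,98) in the left crop, bottle at (150,160), and clearances agree. Lowering now.

>>> play_rows(deltas=[[[0.0098, 0.0022, -0.0173], [0, 0, 0], -1], [[0.0195, 0.0045, -0.0346], [0, 0, 0], -1], [[0.0293, 0.0067, -0.052], [0, 0, 0], -1], [[0.0366, 0.0084, -0.065], [0, 0, 0], -1], [[0.0366, 0.0084, -0.065], [0, 0, 0], -1], [[0.0366, 0.0084, -0.065], [0, 0, 0], -1]])

```text
t: 10.15
position: [604.1, 0.7, 178.1]
eef_rot: [-3.142, -0.523, 0.225]
ft_force: [-0.3, -0.3, -0.7]
finger_gap: 29.6
grip_force: 39.6
```

Run:
```python
from h import *
cp,cR=cur(); q=readout.sense();print(q['t'],s(cp),np.array(q['ft_force'])@Rs, delta(cp,cR,cp,Rs@RX)[1])
```

```text
10.15 [ 1.03760813e-01 -5.77859479e-02  6.47179209e+01] [-0.6513964  -0.22720469 -0.45189425] [ 0.     -0.0001 -0.0001]
```

Slow steps of about 0.7 mm per row until contact.

>>> play_rows(deltas=[[[0.0008, 0.0002, -0.0015], [0, 0, 0], -1], [[0.0017, 0.0004, -0.003], [0, 0, 0], -1], [[0.0024, 0.0006, -0.0043], [0, 0, 0], -1], [[0.0024, 0.0006, -0.0043], [0, 0, 0], -1]])

```text
t: 10.55
position: [605.0, 1.0, 176.5]
eef_rot: [3.141, -0.524, 0.225]
ft_force: [-0.3, -0.7, -1.3]
finger_gap: 29.1
grip_force: 39.6
```

>>> play_rows(deltas=[[[0.0006, 0.0001, -0.0011], [0, 0, 0], -1], [[0.0012, 0.0003, -0.0022], [0, 0, 0], -1], [[0.0012, 0.0003, -0.0022], [0, 0, 0], -1]])

```text
t: 10.85
position: [605.2, 1.0, 175.7]
eef_rot: [3.141, -0.523, 0.225]
ft_force: [-4.9, -1.1, 2.4]
finger_gap: 29.3
grip_force: 39.9
```

>>> play_rows(deltas=[[[0.0007, 0.0002, -0.0013], [0, 0, 0], -1], [[0.0007, 0.0002, -0.0013], [0, 0, 0], -1]])

```text
t: 11.05
position: [605.3, 1.1, 175.7]
eef_rot: [3.141, -0.523, 0.226]
ft_force: [-11.7, -1.5, 8.9]
finger_gap: 29.3
grip_force: 40.5
```

Run:
```python
from h import *
cp,cR=cur(); q=readout.sense();print(q['t'],s(cp),np.array(q['ft_force'])@Rs,np.array(q['wrist_torque'])@Rs)
```

```text
11.05 [ 3.19040486e-02 -4.07502423e-02  6.19963472e+01] [-5.70885711  1.1282718  13.60354479] [ 0.02613328  1.24946481 -0.01689381]
```

>>> play_rows(deltas=[[[-0.0005, -0.0001, 0.0009], [0, 0, 0], -1], [[-0.0005, -0.0001, 0.0009], [0, 0, 0], -0.25], [[-0.0005, -0.0001, 0.0009], [0, 0, 0], -0.15], [[-0.0005, -0.0001, 0.0009], [0, 0, 0], 0], [[-0.0005, -0.0001, 0.0009], [0, 0, 0], 0.1], [[-0.0005, -0.0001, 0.0009], [0, 0, 0], 0.15], [[-0.0005, -0.0001, 0.0009], [0, 0, 0], 0.15], [[-0.02, -0.0045, 0.035], [0, 0, 0], 0.15], [[-0.06, -0.014, 0.106], [0, 0, 0], 0.15], [[-0.11, -0.025, 0.195], [0, 0, 0], 0.15], [[-0.16, -0.037, 0.284], [0, 0, 0], 0.15], [[-0.16, -0.037, 0.284], [0, 0, 0], 0.15]])

```text
t: 12.25
position: [541.7, -14.3, 293.9]
eef_rot: [3.136, -0.531, 0.227]
ft_force: [1.5, -0.7, 0.1]
finger_gap: 48.9
grip_force: 0.0
```

Run:
```python
from h import *
cp,cR=cur(); print(s(cp),readout.sense()['t']); Rt=Rs@RX
cap=[]
for n in ('top','scene'):
    p,d=grab(n); c=p[150:270,330:430,::-1] if n=='top' else p[125:245,260:360,::-1]
    cap.append(cv2.resize(c,(399,479),interpolation=cv2.INTER_CUBIC))
    P=s(pts(n,d)); hsv=cv2.cvtColor(p,cv2.COLOR_RGB2HSV);H,Sa,V=[hsv[...,i].astype(int) for i in range(3)]
    near=(abs(P[...,0])<60)&(abs(P[...,1])<45)&(d>0)
    for nm,m in dict(blue=near&(H>100)&(H<125)&(Sa>120)&(V>50)&(P[...,2]>66)&(P[...,2]<90),white=near&(Sa<40)&(V>100)&(P[...,2]>55)&(P[...,2]<68)).items():
        Q=P[m];
        if len(Q): print(n,nm,len(Q),np.percentile(Q,[4,50,96],axis=0).round(1).tolist())
    r=(abs(P[...,0]+163)<5)&((H<6)|(H>174))&(Sa>150)&(V>50)
    if r.any(): print('red y',np.percentile(P[r],[3,97],axis=0).round(1).tolist())
cv2.imwrite('pics/placed.png',np.hstack(cap))
print(delta(cp,cR,S(-163,0,100),Rt),delta(S(-163,0,100),Rt,S(-163,0,23.5),Rt)[0])
```

```text
[  2.46358209  -0.84456029 197.01783239] 12.25
top blue 88 [[-17.9, -9.2, 77.3], [-8.8, -1.2, 80.0], [-1.2, 8.4, 82.3]]
top white 253 [[-24.4, -12.6, 58.8], [6.5, 2.5, 62.8], [24.3, 13.8, 66.0]]
red y [[-167.4, 22.8, 26.3], [-159.1, 30.0, 31.2]]
scene blue 70 [[-18.1, -4.7, 73.2], [-9.7, 3.8, 78.8], [-0.9, 11.3, 81.6]]
scene white 209 [[-27.5, -8.1, 57.7], [2.8, 9.1, 62.0], [23.2, 17.0, 65.1]]
red y [[-167.3, -24.8, 23.7], [-158.3, 34.0, 31.5]]
(array([-0.2315, -0.0508, -0.4169]), array([0.002 , 0.0052, 0.0005])) [ 0.0932  0.0213 -0.1656]
```

View pics/placed.png

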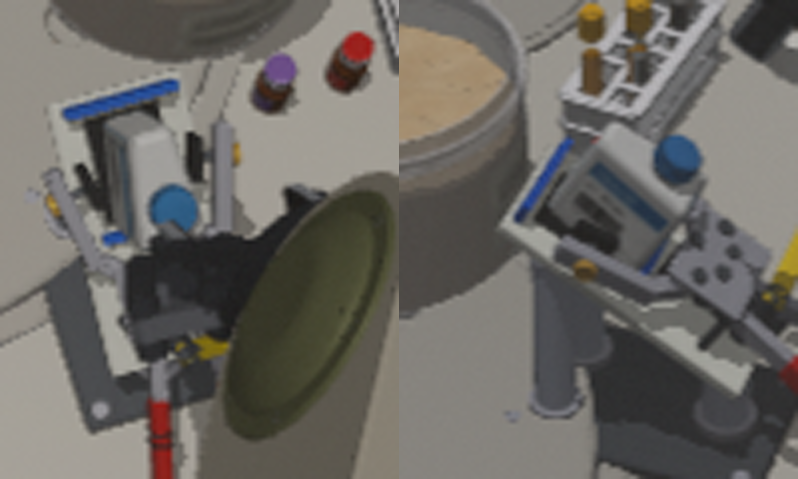

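The bottle sits square and flat: cap top about 80 mm above the cradle, body centred between stop, lip and pads. Next I move over the handles with the gripper wide open.

>>> play_rows(deltas=[[[-0.06, -0.014, -0.05], [0, 0, 0], 1], [[-0.13, -0.03, -0.15], [0, 0, 0], 1], [[-0.18, -0.04, -0.25], [0, 0, 0], 1], [[-0.2315, -0.051, -0.35], [0, 0, 0], 1], [[-0.2315, -0.051, -0.417], [0, 0, 0], 1], [[-0.2315, -0.051, -0.417], [0, 0, 0], 1], [[-0.2315, -0.051, -0.417], [0, 0, 0], 1]])

```text
t: 13.05
position: [449.4, -34.0, 121.8]
eef_rot: [-3.14, -0.523, 0.225]
ft_force: [0.1, 0.2, 0.0]
finger_gap: 85.7
grip_force: 0.0
```

Run:
```python
from h import *
cp,cR=cur(); q=readout.sense();print(q['t'],s(cp),q['finger_gap'],delta(cp,cR,S(-163,0,23.5),Rs@RX))
```

```text
13.05 [-165.25690534    0.59774925   95.22186524] 85.69314872737178 (array([ 0.0925,  0.0196, -0.1525]), array([-0.0005, -0.0007, -0.0001]))
```

>>> play_rows(deltas=[[[0.03, 0.0065, -0.05], [0, 0, 0], 1], [[0.06, 0.013, -0.1], [0, 0, 0], 1], [[0.0925, 0.0196, -0.1525], [0, 0, 0], 1], [[0.0925, 0.0196, -0.1525], [0, 0, 0], 1], [[0.0925, 0.0196, -0.1525], [0, 0, 0], 0.6], [[0.0925, 0.0196, -0.1525], [0, 0, 0], 0.4], [[0.0925, 0.0196, -0.1525], [0, 0, 0], 0.4]], squeeze=45)

```text
t: 13.75
position: [486.0, -25.5, 62.4]
eef_rot: [-3.141, -0.526, 0.226]
ft_force: [-3.1, 4.5, 4.3]
finger_gap: 59.6
grip_force: 5.2
```

>>> play_rows(deltas=[[[0, 0, 0], [0, 0, 0], 0.2], [[0, 0, 0], [0, 0, 0], 0.1], [[0, 0, 0], [0, 0, 0], 0], [[0, 0, 0], [0, 0, 0], -0.15], [[0, 0, 0], [0, 0, 0], -0.3], [[0, 0, 0], [0, 0, 0], -0.45], [[0, 0, 0], [0, 0, 0], -0.6], [[0, 0, 0], [0, 0, 0], -0.8], [[0, 0, 0], [0, 0, 0], -1], [[0, 0, 0], [0, 0, 0], -1], [[0, 0, 0], [0, 0, 0], -1]])

```text
t: 14.85
position: [485.9, -25.5, 62.4]
eef_rot: [-3.141, -0.526, 0.226]
ft_force: [-10.7, 3.8, 15.5]
finger_gap: 26.7
grip_force: 43.0
```

>>> play_rows(deltas=[[[0, 0, 0], [0, 0, 0], -1], [[0, 0, 0], [0, 0, 0], -1], [[0, 0, 0], [0, 0, 0], -0.2], [[0, 0, 0], [0, 0, 0], 0.2], [[0, 0, 0], [0, 0, 0], 0.6], [[0, 0, 0], [0, 0, 0], 0.6], [[0, 0, 0], [0, 0, 0], 0.6], [[-0.05, -0.01, 0.088], [0, 0, 0], 0.6], [[-0.14, -0.028, 0.2], [0, 0, 0], 0.6], [[-0.24, -0.05, 0.3], [0, 0, 0], 0.6], [[-0.24, -0.2, 0.35], [0, 0, 0], 0.6], [[-0.24, -0.3, 0.35], [0, 0, 0], 0.6]], squeeze=60)

```text
t: 16.05
position: [390.0, -138.6, 202.5]
eef_rot: [3.135, -0.526, 0.23]
ft_force: [1.3, 0.1, 0.1]
finger_gap: 68.5
grip_force: 0.0
```

Run:
```python
from h import *
cap=[]
for n in ('top','scene'):
    p,d=grab(n); c=p[150:300,180:430,::-1] if n=='top' else p[125:245,260:400,::-1]
    cap.append(cv2.resize(c,(399,399*c.shape[0]//c.shape[1]),interpolation=cv2.INTER_CUBIC))
    P=s(pts(n,d)); hsv=cv2.cvtColor(p,cv2.COLOR_RGB2HSV);H,Sa,V=[hsv[...,i].astype(int) for i in range(3)]
    r=(abs(P[...,0]+163)<5)&(abs(P[...,1])<60)&((H<6)|(H>174))&(Sa>150)&(V>50)
    if r.any(): print('red y',np.percentile(P[r],[3,97],axis=0).round(1).tolist())
    m=(abs(P[...,0])<60)&(abs(P[...,1])<45)&(d>0)&(H>100)&(H<125)&(Sa>120)&(V>50)&(P[...,2]>66)&(P[...,2]<90)
    if m.any(): print('cap',np.percentile(P[m],[4,50,96],axis=0).round(1).tolist())
h=max(i.shape[0] for i in cap)
cv2.imwrite('pics/final.png',np.hstack([cv2.copyMakeBorder(i,0,h-i.shape[0],0,0,0) for i in cap]))
```

```text
red y [[-167.3, -12.6, 27.3], [-158.7, 13.0, 32.1]]
cap [[-18.7, -8.3, 77.7], [-10.2, 0.2, 80.2], [-1.1, 8.5, 82.8]]
red y [[-167.5, -8.0, 26.1], [-158.8, 15.6, 31.6]]
cap [[-18.4, -5.8, 76.4], [-10.1, 3.9, 79.1], [-1.7, 11.4, 81.1]]
```

View pics/final.png

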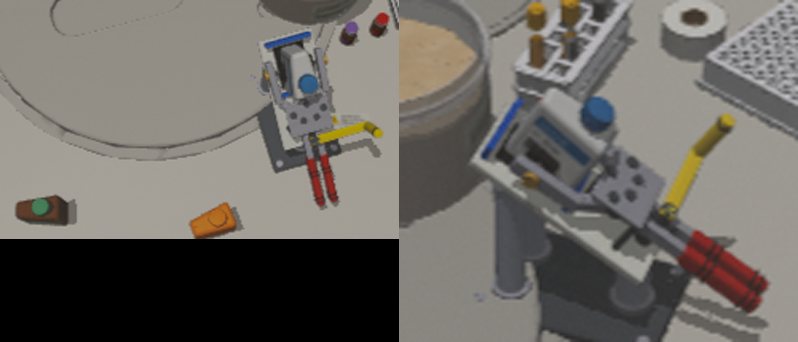

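The handles stay locked at about 26–28 mm over both, near (320,180) in the left crop. The bottle is gripped and seated at (300,75), the brown bottle at (40,208) has not moved, and the robot is clear.

```bash
python3 -c "
from workcell import manip; print(manip.close_job())"
```

```text
the job is handed in; nothing more can be done
None
```

The job is handed in at about 16 s: the lever was pulled and the jaws sprang open, the white bottle sits flat and clamped on the cradle, the red handles stay locked by themselves, and the brown bottle is where it was.

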